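# Check a fan impeller module under the low reader gantry

## Task

Slide the loose impeller module flat along the bench and under the low gantry of the checking station, guided by its long fence, until it is fully home against the end stop with its hub under the reader. Then flick the impeller with a fingertip so that it spins freely on its own, and let it make well over one full turn while the module stays home. Do not lift the module, do not knock the station, and leave the other things on the bench where they are.

Things in the scene. Friction and masses are not known exactly. Their poses are not given: they have to be found in the camera images.
- module: The loose impeller module, about 0.4 kg (may vary by a third): a square aluminium base plate 120 x 120 x 12 mm lying flat on the bench, with an open impeller (black floor disc, grey hub and vanes) on top (overall height 33 mm). Origin: centre of the plate's underside; x and y along the plate's sides, z up. All four sides are alike.
- impeller (a joint): Turn of the impeller on its upright axle at the plate's centre, rad, anticlockwise from above positive, no end stops, counted over whole turns; starts between -0.63 and 0.63. Very light bearing, impeller about 60 g: flicked to a few rad/s it coasts for several turns.
- vane_tip (a point): Outer upper edge of one vane. The impeller has five straight upright radial vanes, 72 degrees apart, 2.5 mm thick, from the hub (radius 16 mm) to 52 mm radius; this vane lies at angle joint from the module's x axis. Vane tops are 32 mm above the bench; the floor disc between them (radius 52 mm) has its top at 17.5 mm.
- impeller_top (a point): Centre of the impeller's hub top, 33 mm above the bench.
- station: The checking station, fixed to the bench, elsewhere and turned a little each time. Origin: on the bench under the reader axis. x: direction in which the module is pushed; y: left of that, towards the robot; z up. The lane floor is the bare bench. Module home: plate against the end stop and within the lane, hub under the reader; 45 mm of the plate then still sticks out before the bridge.
- fence_end (a point): Entry end of the long straight fence on the lane's far side, on its inner face, at its top (station x -260, y -60, z 18 mm). The fence runs from here along station x to +60 mm, 12 mm thick, 18 mm high. The other side of the lane is a short rail, 18 mm high, inner face at y +66 mm, x -40 to +70 mm, with a flared lead-in out to x -75, y +85 mm.
- stop_mid (a point): Middle of the end stop across the lane, on its inner face (station x +60 mm), at its top, 18 mm above the bench.
- bridge_under (a point): Middle of the gantry's underside, 36 mm above the bench. The gantry is a dark steel bridge across the lane, station x -15 to +15 mm, y -80 to +86 mm, on two posts; its top is 50 mm above the bench, with a round black reader head (28 mm diameter) on top reaching 62 mm.
- reader_spot (a point): Point on the bench straight under the reader, the station's origin.
- spool: Bystander: solder spool, orange flanges, 56 mm diameter, 40 mm tall, standing beside the station on the robot's side; origin at its underside or grip. Leave it alone.
- screwdriver: Bystander: screwdriver lying behind the fence; origin at its underside or grip. Leave it alone.
- heatsink: Bystander: finned aluminium heat sink, 50 x 50 x 27 mm, standing behind the station; origin at its underside or grip. Leave it alone.
- flux: Bystander: small bottle, 34 mm diameter, 75 mm tall; origin at its underside or grip. Leave it alone.
- multimeter: Bystander: black hand multimeter, 150 x 75 x 40 mm, lying flat; origin at its underside or grip. Leave it alone.
- brush: Bystander: brush, 160 mm long, lying flat; origin at its underside or grip. Leave it alone.
- capacitor: Bystander: electrolytic capacitor can, 25 mm diameter, 40 mm tall, standing; origin at its underside or grip. Leave it alone.
Mind the look-alikes: they are no part of the job. Of the things like the module, leave any that is green or turquoise; of the rest the larger one is meant.

How it is judged:
On the way, in this order (a step that is already met when the one before it is completed fails the run):
1. the module lies home: flat, at rest, hub under the reader within 8 mm (horizontal distance between impeller_top and reader_spot below 0.008 m and height (world z) of module below 0.004 m and linear speed of module below 0.02 m/s), for 0.2 s.
2. with the module still home, the impeller turns on its own (over 1 rad/s) with the robot not touching the module or impeller (all of step 1 and (velocity of joint impeller above 1 rad/s or velocity of joint impeller below -1 rad/s) and contact force between each of the fingers, the arm and module below 0.05 N), for 0.3 s.
At the end, for the whole second after the job is handed in: The module lies flat and at rest with its hub within 8 mm (level distance) of the reader axis, and the impeller's count has passed 7 rad either way (a full turn or a little more from its start). The impeller may still be turning (all of step 1 and (value of joint impeller above 7 rad or value of joint impeller below -7 rad)); the robot touches nothing.
It fails at once if the module is lifted more than 15 mm off the bench (height (world z) of module above 0.015 m).
It fails at once if the robot hits the station with more than 15 N (contact force between any of the fingers, the arm and station above 15 N).
It fails at once if a bystander is moved more than 30 mm (distance of any of spool, screwdriver, heatsink, flux, multimeter, brush, capacitor from where it was at the start of the episode above 0.03 m).
It also fails if it takes over 53 s, if anything falls off the work surface, if the arm or the gripper's body presses on something with over 40 N, if the wrist force passes 120 N, or if a joint passes its speed limit or range.

## Robot

A 7-joint arm with a two-finger parallel gripper is mounted at the origin on the work surface. World frame = base frame: x ahead of the robot, y to its left, z up, the work surface at z = 0. Lengths are in m, angles in rad, forces in N, time in s.
With the tool pointing down it reaches from about 0.425 to 1.025 m from the base axis. Payload 9.4 kg.
Tool frame: the origin (TCP) lies between the finger pads; the fingertips stand 11 mm ahead of it and the grasp point (between the pads) lies 8 mm behind it; z points along the fingers, y is the line along which they close (so a half turn about z gives the same grasp; the last joint's range is limited). The gripper opens to 93 mm and grips with 3 to 60 N. Pads are 15 mm wide; open, the fingers measure 128 mm over their backs; the gripper's body (75 mm by 188 mm) begins 65 mm behind the grasp point.
Start: joints at [1.031, 0.599, -0.003, 1.599, 0.002, 0.943, -0.08], TCP at [0.324, -0.649, 0.23] pointing down, gripper open.
Joint ranges: [-2.57, 2.57], [-0.35, 1.97], [-1.29, 1.29], [0.11, 2.56], [-1.05, 4.19], [0.11, 1.86], [-2.63, 2.63]. Speed limits (rad/s): [2.22, 2.22, 3.01, 3.01, 3.14, 3.14, 3.14].

## Interface

Orientations are given as a unit quaternion [x, y, z, w].
In Python, from rig import robot gives the robot as it stands.
- The arm moves only by the tool apply_moves, never from a script. Its argument "plan" is a list of rows, each a list of 2 entries, a list of its own where there are three numbers: the shift along the tool's x, y, z in units of 0.2 m (1.0 is 0.2 m), then the turn, a rotation vector about the tool's x, y, z in units of 180 degrees (1.0 is 180 degrees). A call has 1 to 5 rows; each row is the pose to reach, as a shift and turn from the pose commanded when the call began, along the tool's axes at that moment, turning the shorter way round; what a row does not reach only later rows make up. A row lasts 1/8 s, in which the tool goes at most 62.5 mm and 10.7 degrees, less where a joint would pass 70% of its speed; a pose out of reach is approached as far as the arm can. A call with a number of a shift or a turn outside -1 to 1 is refused whole. A call with a gripper value outside its range is refused whole. "gripper" is the closure, from -1 (fully open) to 1 (shut), set as the call begins (left out, the last holds). The fingers move at their own pace and stop on an object; "grip_force" is the grip in N (left out, the last holds). Time passes only in rows, so rows that repeat a pose let the fingers close. It gives the time, the measured TCP pose, the force, the opening and the grip force at its end, in the units of the state.
- robot.get_state(): the state, without advancing time (a new reading comes with each control period).
- robot.camera(name): name is "scene" or "top" or "wrist"; returns the picture (480x640x3 uint8, blue, green, red); there is no depth.
- robot.camera_params(name): a dict with "fx", "fy", "cx", "cy" (pixels), "R" (3x3) and "t" (3): a world point X has camera coordinates R X + t. Camera axes: x right, y down, z forward; pixel columns grow to the right and rows downward; lengths in m; the calibration is good to about 2 mm. A picture is of the moment at which its call begins: read the wrist's pose just before it. camera_params takes no time and is no camera call; for the wrist camera it gives the pose at the moment of the call.
- robot.finish_job(): hands the job in; it is judged then, once.
Trained networks look in the newest picture that a camera, given by its name, has taken for a name from the list of things; names that differ only in an ending like _2 or _b are one class to them, and where a whole thing is asked for, a point or a joint stands for the part that bears it (a point fixed in the world has none). Each returns a list of dicts, best first, with "score" (0 to 1); they miss things now and then, are a little off and sometimes report something else, mostly with a low value. They report only what shows in the picture. A call takes as long as a camera call. They do not tell look-alikes from the thing itself.
- robot.spot_in(label, camera): "position" ([x, y, z] in m, in world coordinates, good to about 4 mm: the middle of the surface that is visible of it).
- robot.trace(label, camera): "mask" (480x640 bool, what is visible of it).
The state is a dict: "clock": time; "joint_positions": joint angles; "qd": joint speeds; "effort": joint torques, N m; "eef_pos": TCP position; "eef_rot": TCP orientation; "wrist_force": force on the tool from outside, world axes, zero at the start; "torque": the same for the moment, N m; "opening": opening from 0.0 (shut) to 1.0 (fully open); "finger_force": force on a finger pad.
Only numpy, scipy, OpenCV 4.12 (cv2) and the standard library are available. Lean on these libraries where they do the work, as an engineer would, in place of code of your own. Each camera call takes 0.05 s, during which the arm holds its last target. There are 200 camera calls.

## Working session

There is one attempt and no reset: what is moved stays moved. The work goes in short steps, Python scripts to look and compute and a tool call to move; the robot and the scene stay as the last step left them, time stands still between calls to the robot, and variables do not carry over. Pictures are saved under pics/ and viewed, at most 10 in all, crops included, and the job is handed in when it is done.

Besides the shell and the picture viewer there is one more tool, called after "Call:" as name(argument=value, ...) on one line, values as JSON. apply_moves: Moves the arm, as the interface text tells. Its arguments: {"type":"object","properties":{"plan":{"type":"array"},"gripper":{"type":"number"},"grip_force":{"type":"number"}},"required":["plan"]}

```bash
mkdir -p pics
cat > h.py <<'E'
import numpy as np, cv2
from rig import robot
from scipy.spatial.transform import Rotation as Ro
def cam2world(cam,uv,z):
    p=robot.camera_params(cam);R=np.array(p["R"]);t=np.array(p["t"])
    d=R.T@np.array([(uv[0]-p["cx"])/p["fx"],(uv[1]-p["cy"])/p["fy"],1]);c=-R.T@t
    return c+d*(z-c[2])/d[2]
def proj(cam,X):
    p=robot.camera_params(cam);q=np.array(p["R"])@np.array(X)+np.array(p["t"])
    return q[0]/q[2]*p["fx"]+p["cx"],q[1]/q[2]*p["fy"]+p["cy"]
E
python3 - <<'E'
from h import *
s=robot.get_state();print(s["clock"],s["eef_pos"],s["eef_rot"])
for c in("top","scene"):
    cv2.imwrite(f"pics/{c}1.png",robot.camera(c))
    p=robot.camera_params(c);print(c,p)
for l in["module","impeller_top","vane_tip","fence_end","stop_mid","bridge_under","spool","flux","multimeter","capacitor","brush"]:
    print(l,[(np.round(d["position"],3).tolist(),round(d["score"],2)) for d in robot.spot_in(l,"top")])
E
```

```text
0.0 [ 0.32347113 -0.64832387  0.22876358] [ 9.73338676e-01  2.29371392e-01 -2.41777792e-04 -7.25869873e-04]
top {'fx': 570.7225265695756, 'fy': 570.7225265695756, 'cx': 316.7568103194013, 'cy': 233.41128659032063, 'R': array([[ 0.01966442, -0.99943895,  0.02711273],
       [-0.99121787, -0.0230352 , -0.13021719],
       [ 0.13076868, -0.02431398, -0.99111472]]), 't': array([-0.05228882,  0.48097197,  1.24807821])}
scene {'fx': 490.9274367480807, 'fy': 490.9274367480807, 'cx': 322.30332719889935, 'cy': 234.96780298274027, 'R': array([[ 0.18595233,  0.98245491,  0.01428592],
       [ 0.57724153, -0.09746738, -0.81073567],
       [-0.79511883,  0.15900461, -0.58523806]]), 't': array([-0.05906792, -0.23528591,  1.47526654])}
module [([0.438, -0.268, 0.017], 0.86), ([0.25, -0.31, 0.017], 0.83), ([0.314, -0.146, 0.015], 0.69), ([0.493, -0.056, 0.016], 0.64), ([0.657, -0.414, 0.042], 0.55)]
impeller_top [([0.249, -0.31, 0.014], 0.9), ([0.436, -0.268, 0.02], 0.73), ([0.316, -0.151, 0.01], 0.62), ([0.489, -0.051, 0.018], 0.57)]
vane_tip [([0.248, -0.31, 0.01], 0.9), ([0.496, -0.05, 0.018], 0.88), ([0.309, -0.149, 0.01], 0.7), ([0.443, -0.269, 0.017], 0.56)]
fence_end [([0.608, 0.113, 0.017], 0.95)]
stop_mid [([0.605, 0.111, 0.017], 0.55)]
bridge_under [([0.6, 0.112, 0.018], 0.78)]
spool [([0.43, 0.15, 0.042], 0.57), ([0.601, 0.11, 0.015], 0.55)]
flux [([0.433, 0.328, 0.047], 0.48)]
multimeter [([0.294, 0.29, 0.035], 0.92), ([0.432, 0.327, 0.05], 0.75)]
capacitor [([0.657, -0.412, 0.04], 0.48)]
brush [([0.439, -0.43, 0.016], 0.76)]
```

View pics/top1.png

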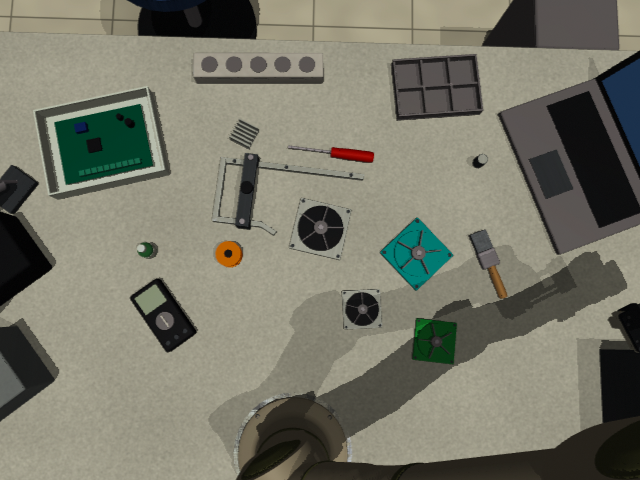

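View pics/scene1.png

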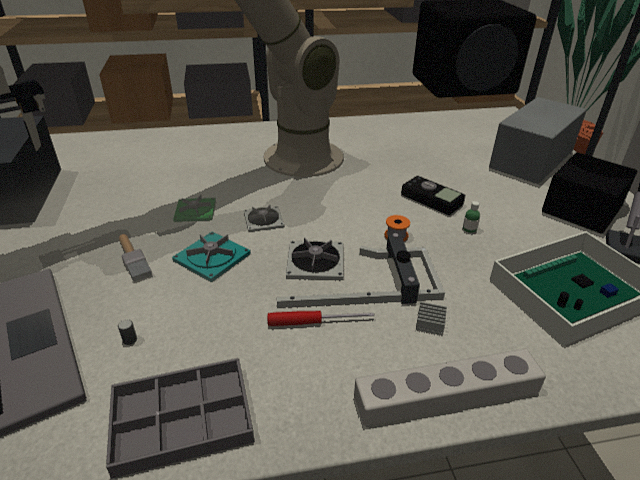

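The large grey/black module is at about (320,228) in the top view. The station has its fence end near (363,178), its bridge at x≈247 and its stop at x≈217. The green, turquoise and small grey modules are look-alikes. I'll zoom in for precise points.

Run:
```python
from h import *
im=cv2.imread("pics/top1.png")[130:280,195:395]
cv2.imwrite("pics/crop1.png",cv2.resize(im,None,fx=4,fy=4,interpolation=cv2.INTER_CUBIC))
robot.camera("top")
for d in robot.trace("module","top"):
    m=d["mask"].astype(np.uint8);c=max(cv2.findContours(m,0,2)[0],key=cv2.contourArea)
    print(round(d["score"],2),cv2.minAreaRect(c))
```

```text
0.84 ((415.941650390625, 254.01028442382812), (53.5283088684082, 52.77206802368164), 46.33222579956055)
0.83 ((320.078125, 228.60507202148438), (53.330440521240234, 52.42539978027344), 13.5704345703125)
0.81 ((433.71539306640625, 340.5572204589844), (42.26496887207031, 43.102294921875), 4.5739216804504395)
0.65 ((361.6594543457031, 308.4217529296875), (38.21876907348633, 38.159969329833984), 88.31531524658203)
```

View pics/crop1.png

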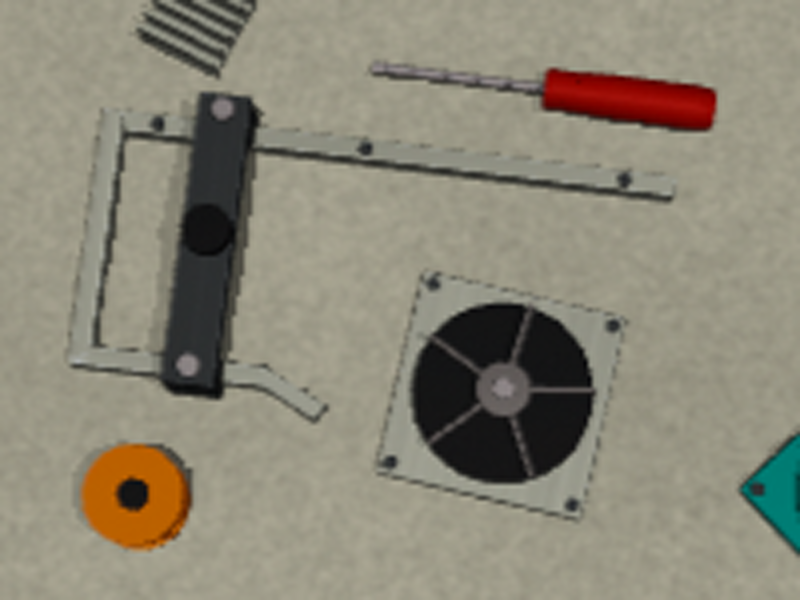

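Run:
```python
from h import *
f=lambda u,v,z:cam2world("top",(195+(u+.5)/4-.5,130+(v+.5)/4-.5),z)
a=f(672,192,.018);b=f(124,133,.018);st=f(97,347,.018);rd=f(208,230,.062)
d=b-a;L=np.linalg.norm(d);print("fence",a,b,L);th=np.arctan2(d[1],d[0]);print("th",np.degrees(th))
ex=np.array([np.cos(th),np.sin(th),0]);ey=np.array([-ex[1],ex[0],0])
print("stop dir perp check",(st-b)@ex,(st-b)@ey,"origin from reader",rd,"from fence",a+.26*ex+.06*ey, b-.06*ex+.06*ey)
C=[f(*p,.012) for p in[(422,271),(625,318),(579,518),(377,472)]]
for i in range(4):
    e=C[(i+1)%4]-C[i];print(C[i],np.linalg.norm(e),np.degrees(np.arctan2(e[1],e[0])))
h=f(503,387,.033);print("centre",np.mean(C,0),h)
O=(a+.26*ex+.06*ey)*1;r=np.array([rd[0],rd[1],0])
m=(np.mean(C,0)+h)/2
for o in(O,r): print("module in station",(m-o)@ex,(m-o)@ey)
R=Ro.from_quat(robot.get_state()["eef_rot"]).as_matrix();print(R)
```

```text
fence [ 0.6158553  -0.14540107  0.018     ] [0.64226547 0.17011696 0.018     ] 0.31662141566794605
th 85.21525872526395
stop dir perp check -0.00021979352634187265 0.12505006383105258 origin from reader [0.57744091 0.11556173 0.062     ] from fence [0.57775163 0.11869761 0.018     ] [0.57746981 0.1153308  0.018     ]
[ 0.56719285 -0.00262359  0.012     ] 0.11959107495167626 -101.82799842142641
[ 0.54267975 -0.11967543  0.012     ] 0.11827048700946 167.9154550364843
[ 0.42703016 -0.09491494  0.012     ] 0.11747306590919251 78.3955113448483
[0.45066042 0.02015692 0.012     ] 0.11873819781391676 -11.061057960309636
centre [ 0.49689079 -0.04926426  0.012     ] [ 0.49799616 -0.04975478  0.033     ]
module in station -0.17431964460889826 0.06599771369647872
module in station -0.17116877547538356 0.0659496465256239
[[ 8.94807525e-01  4.46452117e-01 -1.80339905e-05]
 [ 4.46452115e-01 -8.94807524e-01 -6.80991272e-05]
 [-4.65399499e-05  5.28842983e-05 -9.99999998e-01]]
```

The crop shows the module hub at (503,387) and its vanes. It also shows the fence inner edge running (672,192)–(124,133), the stop edge, and the reader at (208,230). The fence length (317 mm for 320), lane width (125 for 126) and plate sides (118–120) all agree with the given sizes.

The robot-side edge of the plate is at the limit of reach. I'll push the hub sideways toward the fence with the shut fingers placed between two vanes, then push the rear edge.

```bash
cat >> h.py <<'E'
O=np.array([.5775,.1157,0]);TH=np.radians(85.2)
ex=np.array([np.cos(TH),np.sin(TH),0]);ey=np.array([-ex[1],ex[0],0])
def S(x,y,z): return O+x/1000*ex+y/1000*ey+np.array([0,0,z/1000])
def go(P,yaw):
    "shift/turn units from present pose to TCP at P, tool down, tool x at yaw deg"
    s=robot.get_state();R=Ro.from_quat(s["eef_rot"]);y=np.radians(yaw)
    T=Ro.from_matrix(np.array([[np.cos(y),np.sin(y),0],[np.sin(y),-np.cos(y),0],[0,0,-1]]))
    sh=R.inv().apply(np.array(P)-s["eef_pos"])/.2; tu=(R.inv()*T).as_rotvec()/np.pi
    print("shift",sh.round(3).tolist(),"turn",tu.round(3).tolist())
def st():
    s=robot.get_state();p=np.array(s["eef_pos"])-O
    print("t",round(s["clock"],2),"eef",np.round(s["eef_pos"],4),"stn mm",np.round([p@ex*1e3,p@ey*1e3],1),"F",np.round(s["wrist_force"],2),"open",s["opening"])
E
python3 - <<'E'
from h import *
f=lambda u,v,z:cam2world("top",(195+(u+.5)/4-.5,130+(v+.5)/4-.5),z)
h=f(503,387,.033)
for p in[(530,305),(593,390),(530,478),(428,442),(422,333)]:
    d=f(*p,.032)-h;print(np.degrees(np.arctan2(d[1],d[0])),np.linalg.norm(d))
st()
u=np.array([np.cos(np.radians(-19)),np.sin(np.radians(-19)),0])
P=h-.0385*u;P[2]=.1;print(P);go(P,71)
E
```

```text
-16.940851061973763 0.049432918402541715
-90.41327734834103 0.050703004507039295
-162.44482283959772 0.05338695809157885
127.66741369829344 0.052266359191204474
57.17688337691084 0.05495138677029116
t 0.75 eef [ 0.3237 -0.6487  0.2297] stn mm [-783.  189.] F [-0.04  0.21  1.11] open 0.9994258039781962
[ 0.4615937 -0.0372204  0.1      ]
shift [1.982, -2.428, 0.648] turn [0.0, 0.0, -0.247]
```

Call:
apply_moves(plan=[[[0.8,-0.98,0],[0,0,0]],[[0.8,-0.98,0],[0,0,0]],[[0.8,-0.98,0],[0,0,0]],[[0.8,-0.98,0],[0,0,0]],[[0.8,-0.98,0],[0,0,0]]], gripper=1, grip_force=10)

```text
clock: 1.38
eef_pos: [0.3809, -0.3975, 0.2301]
eef_rot: [0.973, 0.232, 0.0, -0.001]
wrist_force: [-0.9, -0.2, 0.5]
opening: 0.513
finger_force: 0.0
```

Call:
apply_moves(plan=[[[0.8,-0.98,0],[0,0,0]],[[0.8,-0.98,0],[0,0,0]],[[0.8,-0.98,0],[0,0,0]],[[0.8,-0.98,0],[0,0,0]],[[0.8,-0.98,0],[0,0,0]]])

```text
clock: 2.0
eef_pos: [0.4365, -0.1517, 0.2299]
eef_rot: [0.973, 0.233, 0.001, -0.0]
wrist_force: [-0.3, 0.1, -0.6]
opening: 0.014
finger_force: 0.0
```

Call:
apply_moves(plan=[[[0.38,-0.47,0.5],[0,0,-0.247]],[[0.38,-0.47,0.5],[0,0,-0.247]],[[0.38,-0.47,0.5],[0,0,-0.247]],[[0.38,-0.47,0.5],[0,0,-0.247]],[[0.38,-0.47,0.5],[0,0,-0.247]]])

```text
clock: 2.62
eef_pos: [0.4615, -0.0385, 0.1292]
eef_rot: [0.815, 0.58, -0.0, -0.0]
wrist_force: [-0.5, -0.7, -0.1]
opening: 0.004
finger_force: 0.0
```

Run:
```python
from h import *
st();u=np.array([np.cos(np.radians(-18)),np.sin(np.radians(-18)),0])
P=np.array([.498,-.0498,0])-.0385*u;P[2]=.034;go(P,72)
im=robot.camera("wrist");cv2.imwrite("pics/w1.png",im)
```

```text
t 2.62 eef [ 0.4615 -0.0385  0.1292] stn mm [-163.4  102.7] F [-0.52 -0.69 -0.1 ] open 0.0035050417954471274
shift [0.003, -0.001, 0.476] turn [-0.0, 0.0, -0.006]
```

View pics/w1.png

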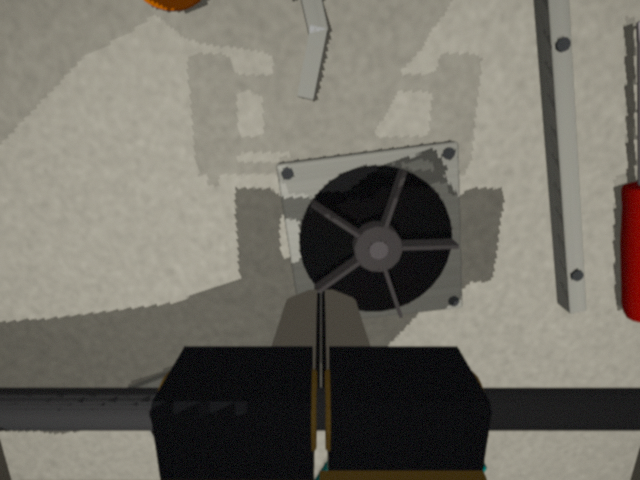

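The wrist view shows the shut fingers at about (320,295), behind the hub (378,247) and over the gap between two vanes. I'll go down and push.

Call:
apply_moves(plan=[[[0,0,0.25],[0,0,0]],[[0,0,0.4],[0,0,0]],[[0,0,0.475],[0,0,0]],[[0,0,0.475],[0,0,0]]])

```text
clock: 3.18
eef_pos: [0.461, -0.0381, 0.034]
eef_rot: [0.815, 0.579, -0.001, 0.0]
wrist_force: [-0.2, -0.1, -0.0]
opening: 0.009
finger_force: 0.0
```

Call:
apply_moves(plan=[[[0,0.03,0],[0,0,0]],[[0,0.07,0],[0,0,0]],[[0,0.11,0],[0,0,0]],[[0,0.15,0],[0,0,0]],[[0,0.18,0],[0,0,0]]])

```text
clock: 3.8
eef_pos: [0.4946, -0.0491, 0.0351]
eef_rot: [0.814, 0.58, -0.001, -0.0]
wrist_force: [-6.4, 2.5, 8.6]
opening: 0.006
finger_force: 5.3
```

Run:
```python
from h import *
st()
im=robot.camera("top")[130:280,195:395]
cv2.imwrite("pics/crop2.png",cv2.resize(im,None,fx=4,fy=4,interpolation=cv2.INTER_CUBIC))
```

```text
t 3.8 eef [ 0.4946 -0.0491  0.0351] stn mm [-171.2   68.8] F [-6.41  2.51  8.58] open 0.005700422733161294
```

View pics/crop2.png

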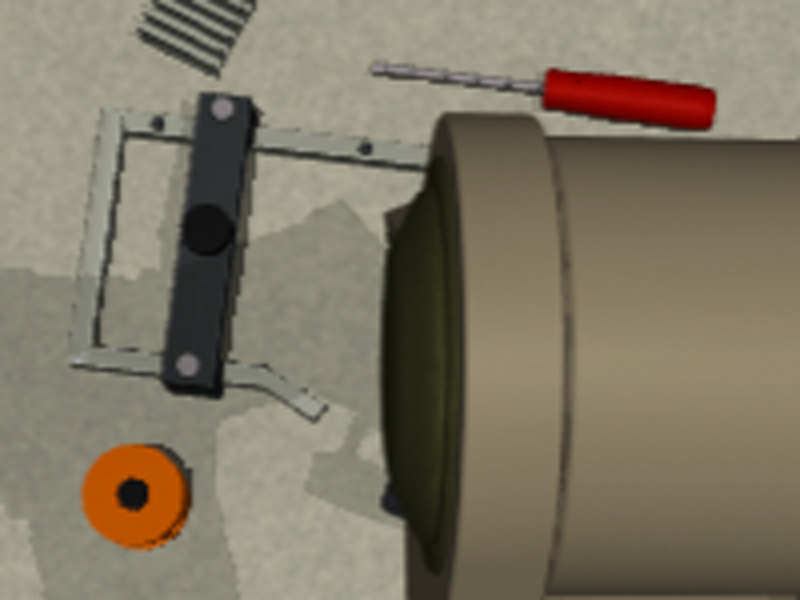

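Run:
```python
from h import *
st();a=robot.camera("wrist")
b=cv2.resize(robot.camera("scene")[200:320,250:410],(640,480),interpolation=cv2.INTER_CUBIC)
cv2.imwrite("pics/ws2.png",cv2.resize(np.hstack([a,b]),(800,300)))
```

```text
t 3.85 eef [ 0.4955 -0.0494  0.0352] stn mm [-171.3   67.9] F [-4.52  1.3   7.36] open 0.004314515672647163
```

View pics/ws2.png

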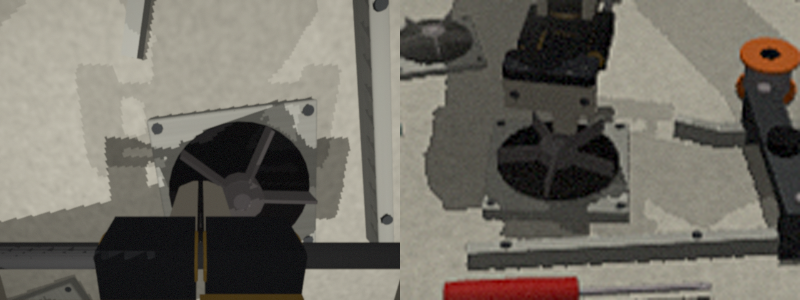

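Call:
apply_moves(plan=[[[0,0.0,-0.012],[0,0,0]],[[0,0.03,-0.012],[0,0,0]],[[0,0.07,-0.012],[0,0,0]],[[0,0.1,-0.012],[0,0,0]],[[0,0.125,-0.012],[0,0,0]]])

```text
clock: 4.58
eef_pos: [0.5181, -0.0571, 0.0372]
eef_rot: [0.814, 0.581, -0.001, -0.0]
wrist_force: [-5.8, 2.4, 7.7]
opening: 0.005
finger_force: 5.2
```

Run:
```python
from h import *
st();a=robot.camera("wrist")
for l in("impeller_top","module","fence_end"):
  for d in robot.spot_in(l,"wrist"):
    p=np.array(d["position"])-O; print(l,round(d["score"],2),np.round([p@ex*1e3,p@ey*1e3,p[2]*1e3],1))
# overlay of home-aligned guess
cv2.imwrite("pics/w3.png",a)
```

```text
t 4.58 eef [ 0.5181 -0.0571  0.0372] stn mm [-177.1   44.8] F [-5.84  2.35  7.69] open 0.005335643100918693
impeller_top 0.82 [-166.3    7.6   15.6]
module 0.84 [-246.2  208.1    5.3]
module 0.64 [-155.5    8.    19.3]
fence_end 0.67 [-128.7  -60.7   21. ]
fence_end 0.26 [-166.     9.2   13.3]
```

View pics/w3.png

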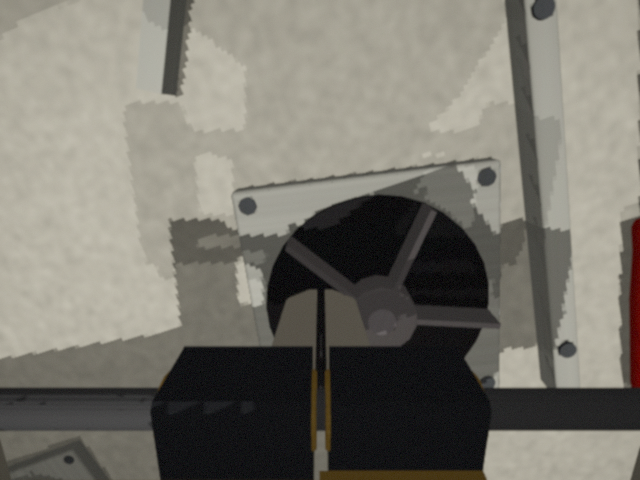

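Run:
```python
from h import *
def s(u,v,z):
    p=cam2world("wrist",(u,v),z)-O;return np.round([p@ex*1e3,p@ey*1e3],1)
print("hub",s(380,321,.033),"cFL",s(235,192,.012),"cFR",s(498,160,.012),"fence",s(526,0,.018),s(557,330,.018))
```

```text
hub [-185.7   21.7] cFL [-119.3   70.5] cFR [-134.   -44.1] fence [-76.  -59.2] [-219.5  -59.2]
```

The module has come to about (-186, 21) in the station frame, still turned -7°. Its front corner is 16 mm from the fence. I'll carry on with the push so the fence squares it up.

Call:
apply_moves(plan=[[[0,0.03,0],[0,0,0]],[[0,0.06,0],[0,0,0]],[[0,0.085,0],[0,0,0]],[[0,0.1,0],[0,0,0]],[[0,0.1,0],[0,0,0]]])

```text
clock: 5.4
eef_pos: [0.5359, -0.0636, 0.037]
eef_rot: [0.814, 0.58, -0.002, -0.001]
wrist_force: [-7.9, 3.0, 8.7]
opening: 0.011
finger_force: 5.8
```

Run:
```python
from h import *
st();a=robot.camera("wrist");cv2.imwrite("pics/w4.png",a)
```

```text
t 5.4 eef [ 0.5359 -0.0636  0.037 ] stn mm [-182.1   26.5] F [-7.93  3.03  8.72] open 0.011244389074902791
```

View pics/w4.png

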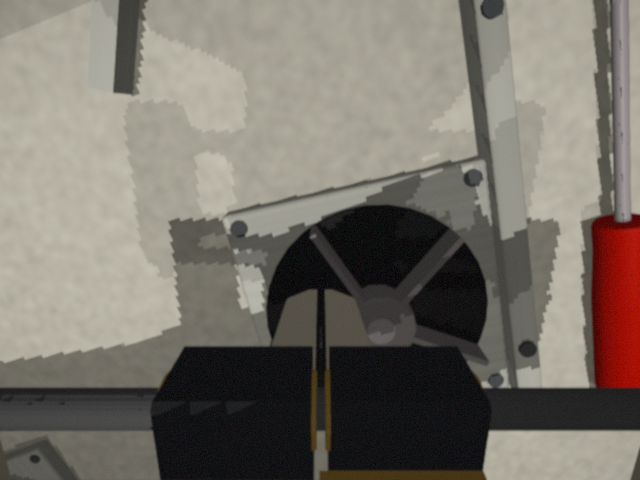

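The plate's front-right corner now touches the fence at (484,156), and the plate has squared up by about 5.7°. I'll back off, lift and go to the rear edge.

Call:
apply_moves(plan=[[[0,-0.04,0],[0,0,0]],[[0,-0.04,-0.15],[0,0,0]],[[0,-0.04,-0.35],[0,0,0]],[[0,-0.04,-0.35],[0,0,0]]])

```text
clock: 5.95
eef_pos: [0.5322, -0.0612, 0.1095]
eef_rot: [0.814, 0.58, 0.002, 0.002]
wrist_force: [0.2, -0.1, -0.9]
opening: 0.01
finger_force: 0.0
```

Run:
```python
from h import *
st();go(S(-285,1,90),85.2);
```

```text
t 5.95 eef [ 0.5322 -0.0612  0.1095] stn mm [-180.1   30.3] F [ 0.2  -0.08 -0.95] open 0.009750935161726874
shift [-0.473, 0.271, 0.098] turn [0.002, -0.0, -0.079]
```

Call:
apply_moves(plan=[[[-0.47,0.27,0],[0,0,-0.079]],[[-0.47,0.27,0],[0,0,-0.079]],[[-0.47,0.27,0],[0,0,-0.079]],[[-0.47,0.27,0],[0,0,-0.079]]], gripper=-0.3)

```text
clock: 6.45
eef_pos: [0.5503, -0.167, 0.1063]
eef_rot: [0.736, 0.677, 0.0, -0.0]
wrist_force: [0.7, 0.3, 0.6]
opening: 0.387
finger_force: 0.0
```

Run:
```python
from h import *
st();go(S(-285,1,17),85.2);a=robot.camera("wrist");cv2.imwrite("pics/w5.png",a)
```

```text
t 6.45 eef [ 0.5503 -0.167   0.1063] stn mm [-283.9    3.5] F [0.66 0.3  0.58] open 0.3866821207827654
shift [-0.006, 0.013, 0.446] turn [-0.0, -0.0, -0.0]
```

View pics/w5.png

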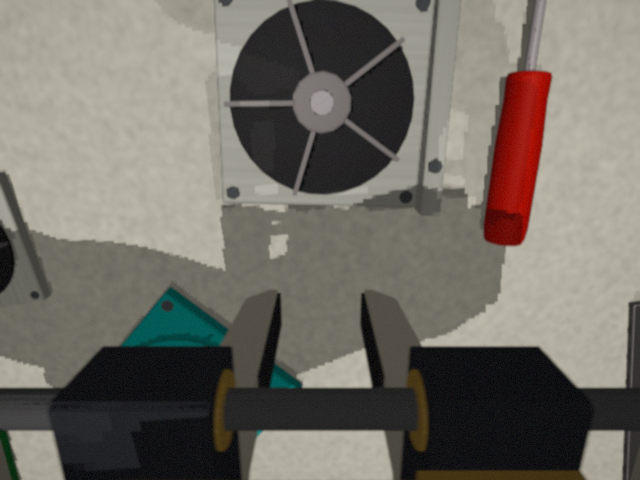

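The wrist view shows the module square against the fence, with its rear edge at row ~207. The turquoise look-alike's corner at (172,288)–(300,385) is near my left finger, so I'll check clearance.

Run:
```python
from h import *
def s(c,u,v,z):
    p=cam2world(c,(u,v),z)-O;return np.round([p@ex*1e3,p@ey*1e3],1)
print("rear",s("wrist",222,207,.012),s("wrist",425,207,.012),"hub",s("wrist",322,102,.033))
print("turq wrist",s("wrist",172,288,.012),s("wrist",300,385,.012))
print("turq top",[s("top",*p,.012).tolist() for p in[(415,218),(453,252),(417,290),(380,253)]])
```

```text
rear [-255.2   66.6] [-255.1  -59.2] hub [-194.1    4.7]
turq wrist [-309.7  103.4] [-384.7   20.1]
turq top [[-386.2, 19.7], [-479.3, 88.6], [-404.1, 183.4], [-313.2, 108.6]]
```

Call:
apply_moves(plan=[[[0,0.01,0.2],[0,0,0]],[[0,0.01,0.35],[0,0,0]],[[0,0.01,0.445],[0,0,0]],[[0,0.01,0.445],[0,0,0]]])

```text
clock: 7.0
eef_pos: [0.5518, -0.1655, 0.0168]
eef_rot: [0.735, 0.678, -0.001, -0.001]
wrist_force: [-0.3, -0.4, 0.6]
opening: 0.653
finger_force: 0.0
```

Call:
apply_moves(plan=[[[0.05,0,0],[0,0,0]],[[0.1,0,0],[0,0,0]],[[0.18,0,0],[0,0,0]],[[0.26,0,0],[0,0,0]],[[0.34,0,0],[0,0,0]]])

```text
clock: 7.62
eef_pos: [0.5583, -0.0987, 0.0183]
eef_rot: [0.736, 0.677, 0.0, 0.0]
wrist_force: [0.4, -3.9, 3.2]
opening: 0.649
finger_force: 1.9
```

Call:
apply_moves(plan=[[[0.08,0,0],[0,0,0]],[[0.16,0,0],[0,0,0]],[[0.24,0,0],[0,0,0]],[[0.32,0,0],[0,0,0]],[[0.4,0,0],[0,0,0]]])

```text
clock: 8.25
eef_pos: [0.5648, -0.019, 0.0179]
eef_rot: [0.736, 0.677, -0.0, -0.0]
wrist_force: [-0.1, -3.8, 2.5]
opening: 0.649
finger_force: 1.9
```

Run:
```python
from h import *
st();go(S(-70,0,17),85.2);a=robot.camera("wrist");cv2.imwrite("pics/w6.png",a)
def s(c,u,v,z):
    p=cam2world(c,(u,v),z)-O;return np.round([p@ex*1e3,p@ey*1e3],1)
for d in robot.spot_in("impeller_top","wrist"):
    p=np.array(d["position"])-O; print(round(d["score"],2),np.round([p@ex*1e3,p@ey*1e3,p[2]*1e3],1))
```

```text
t 8.25 eef [ 0.5648 -0.019   0.0179] stn mm [-135.3    1.4] F [-0.1  -3.83  2.46] open 0.6494221190610929
shift [0.326, 0.007, 0.005] turn [-0.0, 0.0, -0.0]
0.65 [-60.6   2.2  13.1]
```

View pics/w6.png

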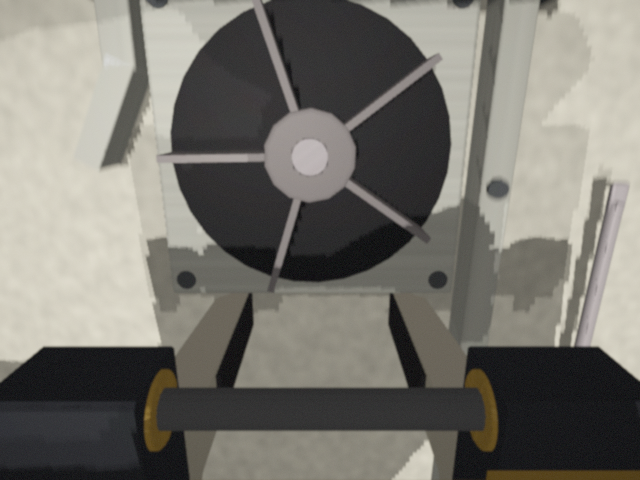

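Both fingers are on the rear edge (row ~293) and the hub is at (310,156). The plate is square and about 1–2 mm off the fence.

Run:
```python
from h import *
def s(c,u,v,z):
    p=cam2world(c,(u,v),z)-O;return np.round([p@ex*1e3,p@ey*1e3],1)
print("hub",s("wrist",310,156,.033),"rear",s("wrist",165,294,.012),s("wrist",450,294,.012),"fence",s("wrist",470,230,.018))
```

```text
hub [-63.4   6.8] rear [-123.5   69.5] [-123.1  -52.2] fence [-93.1 -55.4]
```

Call:
apply_moves(plan=[[[0.07,0,0],[0,0,0]],[[0.14,0,0],[0,0,0]],[[0.21,0,0],[0,0,0]],[[0.25,0,0],[0,0,0]],[[0.28,0,0],[0,0,0]]])

```text
clock: 8.98
eef_pos: [0.5696, 0.0363, 0.018]
eef_rot: [0.736, 0.677, -0.0, 0.0]
wrist_force: [-0.2, -2.2, -1.2]
opening: 0.649
finger_force: 1.0
```

Call:
apply_moves(plan=[[[0.015,0,0],[0,0,0]],[[0.025,0,0],[0,0,0]],[[0.03,0,0],[0,0,0]],[[0.03,0,0],[0,0,0]]])

```text
clock: 9.48
eef_pos: [0.57, 0.0417, 0.018]
eef_rot: [0.736, 0.677, 0.0, -0.0]
wrist_force: [0.1, -0.2, -1.1]
opening: 0.648
finger_force: 0.7
```

Run:
```python
from h import *
st()
```

```text
t 9.47 eef [0.57   0.0417 0.018 ] stn mm [-74.4   1.3] F [ 0.14 -0.21 -1.12] open 0.6478723129558795
```

Call:
apply_moves(plan=[[[0.005,0,0],[0,0,0]],[[0.01,0,0],[0,0,0]],[[0.015,0,0],[0,0,0]],[[0.015,0,0],[0,0,0]]])

```text
clock: 9.98
eef_pos: [0.5703, 0.045, 0.018]
eef_rot: [0.736, 0.677, 0.0, -0.0]
wrist_force: [0.2, -1.5, -0.3]
opening: 0.648
finger_force: 0.7
```

Call:
apply_moves(plan=[[[0.005,0,0],[0,0,0]],[[0.01,0,0],[0,0,0]],[[0.01,0,0],[0,0,0]]])

```text
clock: 10.35
eef_pos: [0.5704, 0.0468, 0.018]
eef_rot: [0.736, 0.677, -0.0, -0.0]
wrist_force: [-0.7, -3.1, -0.9]
opening: 0.648
finger_force: 1.1
```

Run:
```python
from h import *
st();robot.camera("wrist")
cv2.imwrite("pics/w7.png",robot.camera("wrist"))
```

```text
t 10.35 eef [0.5704 0.0468 0.018 ] stn mm [-69.3   1.3] F [-0.73 -3.14 -0.93] open 0.6481318985689027
```

View pics/w7.png

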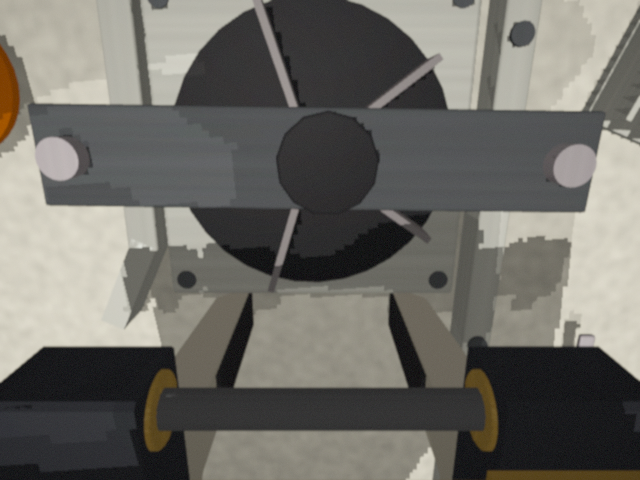

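Call:
apply_moves(plan=[[[0.005,0,0],[0,0,0]],[[0.01,0,0],[0,0,0]],[[0.01,0,0],[0,0,0]]])

```text
clock: 10.82
eef_pos: [0.5702, 0.0471, 0.018]
eef_rot: [0.737, 0.676, -0.001, 0.0]
wrist_force: [-0.4, -7.3, 2.2]
opening: 0.655
finger_force: 3.5
```

Run:
```python
from h import *
st()
p=robot.camera_params("wrist")
def s(c,u,v,z):
    p=cam2world(c,(u,v),z)-O;return np.round([p@ex*1e3,p@ey*1e3],1)
robot.camera("wrist")
print("reader (w7, 2mm earlier)",s("wrist",328,162,.062),"bridge edge front",s("wrist",328,211,.05),"back",s("wrist",328,108,.05))
```

```text
t 10.82 eef [0.5702 0.0471 0.018 ] stn mm [-69.    1.6] F [-0.36 -7.29  2.16] open 0.6548540654933233
reader (w7, 2mm earlier) [1.9 1.2] bridge edge front [-14.3   1. ] back [15.7  1.1]
```

The force rose to 7 N with no further motion, so the module is home against the stop. The picture shows it under the bridge, with one vane pointing rearward at (273,290). Next I'll retreat, lift and shut the fingers. Then I'll enter on the robot's side of that vane and flick toward the fence.

Call:
apply_moves(plan=[[[-0.1,0,0],[0,0,0]],[[-0.1,0,-0.15],[0,0,0]],[[-0.1,0,-0.4],[0,0,0]],[[-0.1,0,-0.4],[0,0,0]]], gripper=1)

```text
clock: 11.38
eef_pos: [0.5708, 0.0284, 0.1012]
eef_rot: [0.736, 0.677, 0.003, 0.002]
wrist_force: [-0.8, -0.7, -0.3]
opening: 0.27
finger_force: 0.0
```

Run:
```python
from h import *
st();robot.camera("wrist")
a=robot.camera("wrist");cv2.imwrite("pics/w8.png",a)
def s(c,u,v,z):
    p=cam2world(c,(u,v),z)-O;return np.round([p@ex*1e3,p@ey*1e3],1)
st();go(S(-43,32,85),85.2)
```

```text
t 11.38 eef [0.5708 0.0284 0.1012] stn mm [-87.5  -0.7] F [-0.77 -0.67 -0.28] open 0.2695825180883227
t 11.47 eef [0.5691 0.0282 0.0983] stn mm [-87.9   1. ] F [ 0.57  0.52 -0.54] open 0.18336512456743226
shift [0.224, -0.155, 0.066] turn [0.0, -0.0, -0.0]
```

View pics/w8.png

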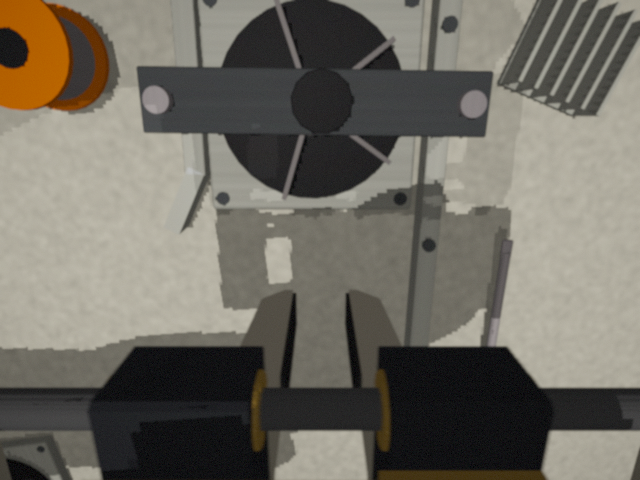

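I've now used more than the allowed number of pictures, so I won't view any more. This one shows the module home and flush, with the rear vane tip at (285,197). From here I work by numbers only.

Run:
```python
from h import *
def s(c,u,v,z):
    p=cam2world(c,(u,v),z)-O;return np.round([p@ex*1e3,p@ey*1e3],1)
print("tip",s("wrist",285,197,.032),"rearplate",s("wrist",211,208,.012),s("wrist",417,208,.012),"fence",s("wrist",425,150,.018),"reader",s("wrist",322,101,.062))
st();go(S(-43,32,85),85.2)
```

```text
tip [-48.1  22.2] rearplate [-58.6  68.5] [-58.8 -55.1] fence [-24.2 -55.8] reader [0.6 2.2]
t 11.47 eef [0.5691 0.0282 0.0983] stn mm [-87.9   1. ] F [ 0.57  0.52 -0.54] open 0.18336512456743226
shift [0.224, -0.155, 0.066] turn [0.0, -0.0, -0.0]
```

Call:
apply_moves(plan=[[[0.11,-0.08,0],[0,0,0]],[[0.225,-0.155,0.05],[0,0,0]],[[0.225,-0.155,0.05],[0,0,0]],[[0.225,-0.155,0.05],[0,0,0]]])

```text
clock: 11.98
eef_pos: [0.5417, 0.0756, 0.0872]
eef_rot: [0.736, 0.677, -0.001, -0.0]
wrist_force: [-0.6, -0.6, 0.9]
opening: 0.008
finger_force: 0.0
```

Run:
```python
from h import *
st();go(S(-43,33,34.5),85.2)
```

```text
t 11.97 eef [0.5417 0.0756 0.0872] stn mm [-42.9  32.3] F [-0.59 -0.58  0.87] open 0.00773585509142593
shift [-0.0, -0.003, 0.264] turn [-0.0, 0.0, 0.0]
```

Call:
apply_moves(plan=[[[0,-0.03,0],[0,0,0]],[[0,-0.03,0.13],[0,0,0]],[[0,-0.03,0.24],[0,0,0]],[[0,-0.03,0.264],[0,0,0]],[[0,-0.03,0.264],[0,0,0]]])

```text
clock: 12.6
eef_pos: [0.5358, 0.0764, 0.0353]
eef_rot: [0.736, 0.677, -0.0, -0.0]
wrist_force: [-0.1, -0.9, -0.0]
opening: 0.007
finger_force: 0.0
```

Run:
```python
from h import *
st()
```

```text
t 12.6 eef [0.5358 0.0764 0.0353] stn mm [-42.6  38.3] F [-0.12 -0.95 -0.  ] open 0.00747899483206058
```

Call:
apply_moves(plan=[[[0,0.15,0],[0,0,0]],[[0,0.35,0],[0,0,0]],[[0,0.5,-0.02],[0,0,0]],[[-0.05,0.52,-0.25],[0,0,0]],[[-0.2,0.52,-0.4],[0,0,0]]])

```text
clock: 13.22
eef_pos: [0.6373, 0.0295, 0.1178]
eef_rot: [0.735, 0.678, 0.001, 0.0]
wrist_force: [0.0, -0.4, 1.1]
opening: 0.006
finger_force: 0.0
```

```bash
cat > spin.py <<'E'
from h import *
st()
c=S(0,0,33)
ims=[robot.camera("wrist").astype(int) for _ in range(6)]
print([round(float((np.abs(b-a).sum(2)>60).sum())) for a,b in zip(ims,ims[1:])])
cv2.imwrite("pics/w9.png",ims[-1].astype(np.uint8))
# rear vane angle: dark disc vs grey vane brightness along an arc r=35 mm, z=32
A=np.arange(125,236)
for im in ims:
    b=[]
    for a in A:
        u,v=proj("wrist",S(1+38*np.cos(np.radians(a)),1+38*np.sin(np.radians(a)),32)); 
        b.append(im[int(round(v)),int(round(u))].sum() if 0<=u<639 and 0<=v<479 else 0)
    b=np.array(b);print(A[b.argmax()],b.max(),int(np.median(b)))
st()
E
python3 spin.py
```

```text
t 13.22 eef [0.6373 0.0295 0.1178] stn mm [-80.9 -66.8] F [ 0.   -0.43  1.12] open 0.006259625205740771
[46065, 10940, 22909, 21474, 17040]
180 212 107
125 277 105
227 274 103
164 271 101
184 239 107
132 289 108
t 13.53 eef [0.6357 0.0289 0.115 ] stn mm [-81.6 -65.3] F [-0.73  0.4  -0.86] open 0.006222213541646211
```

The impeller angle mod 72° climbs about 20° per 0.05 s, so it is spinning freely at roughly +7 rad/s. I'll move clear and wait.

Call:
apply_moves(plan=[[[-0.3,0,-0.2],[0,0,0]],[[-0.3,0,-0.2],[0,0,0]],[[-0.3,0,-0.2],[0,0,0]],[[-0.3,0,-0.2],[0,0,0]],[[-0.3,0,-0.2],[0,0,0]]])

```text
clock: 14.15
eef_pos: [0.6308, -0.03, 0.1544]
eef_rot: [0.735, 0.678, -0.0, -0.001]
wrist_force: [0.5, 0.3, 0.3]
opening: 0.005
finger_force: 0.0
```

Call:
apply_moves(plan=[[[0,0,0],[0,0,0]],[[0,0,0],[0,0,0]],[[0,0,0],[0,0,0]],[[0,0,0],[0,0,0]],[[0,0,0],[0,0,0]]])

```text
clock: 14.78
eef_pos: [0.6311, -0.0316, 0.1553]
eef_rot: [0.736, 0.677, 0.0, 0.0]
wrist_force: [0.3, -0.2, 0.1]
opening: 0.005
finger_force: 0.0
```

Call:
apply_moves(plan=[[[0,0,0],[0,0,0]],[[0,0,0],[0,0,0]],[[0,0,0],[0,0,0]],[[0,0,0],[0,0,0]],[[0,0,0],[0,0,0]]])

```text
clock: 15.4
eef_pos: [0.6311, -0.0316, 0.1552]
eef_rot: [0.736, 0.677, -0.0, -0.0]
wrist_force: [-0.4, 0.6, -0.2]
opening: 0.004
finger_force: 0.0
```

```bash
python3 spin.py
python3 - <<'E'
from h import *
robot.camera("top")
for l in("impeller_top","module"):
  for d in robot.spot_in(l,"top"):
    p=np.array(d["position"])-O; print(l,round(d["score"],2),np.round([p@ex*1e3,p@ey*1e3,p[2]*1e3],1))
E
```

```text
t 15.4 eef [ 0.6311 -0.0316  0.1552] stn mm [-142.3  -65.7] F [-0.41  0.57 -0.18] open 0.00396553974714166
[993, 966, 917, 977, 992]
164 270 81
169 265 83
173 274 81
176 280 82
181 274 81
185 273 82
t 15.7 eef [ 0.6311 -0.0316  0.1552] stn mm [-142.3  -65.7] F [ 0.51 -0.42  0.34] open 0.002039764913069182
impeller_top 0.65 [-18.9   4.9  17.8]
module 0.9 [-22.7   0.8  15.2]
module 0.48 [-476.7  327.8   10.9]
```

Call:
apply_moves(plan=[[[0,0,0],[0,0,0]],[[0,0,0],[0,0,0]],[[0,0,0],[0,0,0]],[[0,0,0],[0,0,0]],[[0,0,0],[0,0,0]]])

```text
clock: 16.48
eef_pos: [0.6311, -0.0316, 0.1552]
eef_rot: [0.736, 0.677, -0.0, -0.0]
wrist_force: [-0.7, 0.3, 0.1]
opening: 0.005
finger_force: 0.0
```

```bash
python3 spin.py
```

```text
t 16.48 eef [ 0.6311 -0.0316  0.1552] stn mm [-142.3  -65.7] F [-0.66  0.33  0.13] open 0.004779898446544587
[78, 37, 8, 3, 13]
222 278 81
223 283 83
224 284 84
224 281 83
224 281 84
224 282 83
t 16.77 eef [ 0.6311 -0.0316  0.1552] stn mm [-142.3  -65.7] F [ 1.25  0.19 -1.11] open 0.005913328795850354
```

The impeller has stopped, after roughly 7.5–10 rad. That's too close to the 7 rad limit given the unknown start angle, so I'll flick again in the same direction.

Run:
```python
from h import *
st();go(S(-43,43,87),85.2);go(S(-43,43,34.5),85.2)
```

```text
t 16.77 eef [ 0.6311 -0.0316  0.1552] stn mm [-142.3  -65.7] F [ 1.25  0.19 -1.11] open 0.005913328795850354
shift [0.496, -0.544, 0.341] turn [-0.0, 0.0, -0.0]
shift [0.496, -0.544, 0.604] turn [-0.0, 0.0, -0.0]
```

Call:
apply_moves(plan=[[[0.25,-0.27,0.17],[0,0,0]],[[0.4,-0.544,0.34],[0,0,0]],[[0.495,-0.544,0.34],[0,0,0]],[[0.495,-0.544,0.34],[0,0,0]],[[0.495,-0.544,0.34],[0,0,0]]])

```text
clock: 17.4
eef_pos: [0.5317, 0.0758, 0.0874]
eef_rot: [0.736, 0.677, 0.0, 0.0]
wrist_force: [1.0, -1.2, -0.1]
opening: 0.009
finger_force: 0.0
```

Call:
apply_moves(plan=[[[0,0,0.13],[0,0,0]],[[0,0,0.24],[0,0,0]],[[0,0,0.264],[0,0,0]],[[0,0,0.264],[0,0,0]]])

```text
clock: 17.9
eef_pos: [0.5315, 0.0755, 0.0346]
eef_rot: [0.737, 0.676, -0.0, 0.0]
wrist_force: [-0.2, -0.6, 0.2]
opening: 0.006
finger_force: 0.0
```

Call:
apply_moves(plan=[[[0,0.18,0],[0,0,0]],[[0,0.42,0],[0,0,0]],[[0,0.55,-0.02],[0,0,0]],[[-0.05,0.55,-0.25],[0,0,0]],[[-0.25,0.55,-0.4],[0,0,0]]])

```text
clock: 18.52
eef_pos: [0.6377, 0.0191, 0.1172]
eef_rot: [0.735, 0.678, 0.002, 0.0]
wrist_force: [0.7, -0.8, -0.1]
opening: 0.007
finger_force: 0.0
```

Call:
apply_moves(plan=[[[-0.25,0,-0.2],[0,0,0]],[[-0.25,0,-0.2],[0,0,0]],[[-0.25,0,-0.2],[0,0,0]]])

```text
clock: 18.9
eef_pos: [0.6323, -0.0329, 0.1554]
eef_rot: [0.736, 0.676, 0.001, 0.0]
wrist_force: [0.0, 0.0, -0.2]
opening: 0.002
finger_force: 0.0
```

```bash
python3 spin.py
```

```text
t 18.9 eef [ 0.6323 -0.0329  0.1554] stn mm [-143.5  -67.1] F [ 0.04  0.04 -0.17] open 0.0022269600782989256
[7855, 4372, 2639, 2000, 1780]
228 204 82
171 207 84
190 212 82
206 216 84
153 220 84
168 227 83
t 19.2 eef [ 0.632  -0.0314  0.1537] stn mm [-142.1  -66.6] F [-0.22 -0.   -0.4 ] open 0.007562478285257187
```

Second flick is good: about 6 rad/s measured. I'll wait it out and check numerically that the plate is still home.

Call:
apply_moves(plan=[[[0,0,0],[0,0,0]],[[0,0,0],[0,0,0]],[[0,0,0],[0,0,0]],[[0,0,0],[0,0,0]],[[0,0,0],[0,0,0]]])

```text
clock: 19.82
eef_pos: [0.6322, -0.0328, 0.1544]
eef_rot: [0.736, 0.677, -0.0, 0.0]
wrist_force: [0.1, -0.1, -0.4]
opening: 0.008
finger_force: 0.0
```

Call:
apply_moves(plan=[[[0,0,0],[0,0,0]],[[0,0,0],[0,0,0]],[[0,0,0],[0,0,0]],[[0,0,0],[0,0,0]],[[0,0,0],[0,0,0]]])

```text
clock: 20.45
eef_pos: [0.6322, -0.0327, 0.1544]
eef_rot: [0.736, 0.677, -0.0, -0.0]
wrist_force: [0.2, -0.2, -0.1]
opening: 0.004
finger_force: 0.0
```

Call:
apply_moves(plan=[[[0,0,0],[0,0,0]],[[0,0,0],[0,0,0]],[[0,0,0],[0,0,0]],[[0,0,0],[0,0,0]],[[0,0,0],[0,0,0]]])

```text
clock: 21.08
eef_pos: [0.6322, -0.0327, 0.1544]
eef_rot: [0.736, 0.677, -0.0, -0.0]
wrist_force: [0.5, 0.2, 0.4]
opening: 0.003
finger_force: 0.0
```

```bash
python3 spin.py
python3 - <<'E'
from h import *
im=cv2.cvtColor(robot.camera("wrist"),cv2.COLOR_BGR2GRAY).astype(np.float32)
def prof(pts): 
    uv=np.array([proj("wrist",p) for p in pts],np.float32);return cv2.remap(im,uv[:,0].copy(),uv[:,1].copy(),1).ravel()
X=np.arange(-75,-45,1)
for y in(-40,-20,20,45): print("x prof y",y,prof([S(x,y,12) for x in X]).astype(int).tolist())
Y=np.arange(50,75,1);print("y+ prof x-52",prof([S(-52,y,12) for y in Y]).astype(int).tolist())
Y=np.arange(-65,-45,1);print("y- prof x-52",prof([S(-52,y,12) for y in Y]).astype(int).tolist())
for l in("impeller_top","bridge_under"):
  for d in robot.spot_in(l,"wrist")[:2]:
    p=np.array(d["position"])-O; print(l,round(d["score"],2),np.round([p@ex*1e3,p@ey*1e3,p[2]*1e3],1))
E
```

```text
t 21.07 eef [ 0.6322 -0.0327  0.1544] stn mm [-143.3  -66.9] F [0.48 0.18 0.38] open 0.003258499136811568
[1073, 1069, 1092, 1056, 1003]
180 275 80
184 276 80
189 271 81
193 270 81
197 271 81
200 275 83
t 21.38 eef [ 0.6322 -0.0327  0.1544] stn mm [-143.3  -66.9] F [ 0.45 -0.71 -0.16] open 0.0015052182088962083
x prof y -40 [129, 129, 127, 130, 139, 144, 144, 146, 146, 147, 148, 149, 151, 150, 128, 106, 120, 139, 146, 146, 143, 144, 144, 143, 144, 145, 145, 145, 142, 135]
x prof y -20 [131, 132, 132, 133, 134, 134, 132, 134, 135, 134, 133, 131, 130, 127, 101, 80, 99, 120, 128, 128, 128, 127, 126, 126, 126, 127, 126, 126, 128, 129]
x prof y 20 [147, 146, 147, 147, 148, 149, 148, 145, 144, 143, 142, 141, 143, 145, 139, 111, 108, 132, 143, 146, 143, 142, 141, 141, 133, 93, 41, 26, 25, 24]
x prof y 45 [149, 148, 148, 146, 147, 148, 148, 146, 145, 145, 143, 141, 142, 143, 120, 93, 106, 129, 140, 143, 142, 140, 139, 139, 139, 139, 139, 138, 141, 144]
y+ prof x-52 [139, 138, 138, 139, 139, 136, 120, 78, 61, 58, 58, 57, 55, 58, 77, 114, 131, 138, 124, 95, 78, 58, 49, 49, 50]
y- prof x-52 [121, 123, 120, 119, 119, 119, 117, 111, 121, 128, 129, 123, 92, 92, 115, 109, 71, 62, 65, 64]
impeller_top 0.84 [-27.2   1.5  12.5]
impeller_top 0.59 [-359.6  105.5   17.2]
bridge_under 0.61 [-12.5 -18.4  49.5]
bridge_under 0.39 [-188.2 -110.8   22.6]
```

```bash
python3 -c "
from rig import robot
print(robot.finish_job())"
```

```text
the job is handed in; nothing more can be done
None
```

The job is handed in, but I have no verdict: the module was still home at the last check, and two flicks turned the impeller an estimated 13 rad or more (7 needed); I viewed 12 pictures, over the limit of 10.

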